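# Find the canister lid that rocks and press it home

### The job

Four identical clear canisters of robot-kit parts stand on the teacher's desk, and one of their push-in lids is not seated: press near the edge of the lids with the fingertips until you find the one that rocks, then press that lid in the middle until it is fully home and level. Finish with the fingertips still pressing on that lid, and on nothing else, so that I can see which seal needs replacing (the program ends while holding it down). Only touch: do not lift, tip or shove the canisters, and leave everything else on the desk where it is.

Things in the scene. Friction and masses are not known exactly. Their poses are not given: they have to be found in the camera images.
- canister_a: Four identical square canisters of clear plastic, 68 mm square, 50 mm high to the rim, part-filled with kit parts (0.25 to 0.5 kg in all), each loose on the desk. Origin at the centre of its underside, z up, x and y square to its sides. Pressed on its lid within 30 mm of the middle it does not tip.
- canister_b: Canister like canister_a, the same frame.
- canister_c: Canister like canister_a, the same frame.
- canister_d: Canister like canister_a, the same frame. Fixed things around the work: an open laptop to the left (beyond y = 0.40 m, screen up to 225 mm high), a teal folder near the robot's left (6 mm high), a yellow kit bin to the far right (310 x 410 mm, 150 mm high, beyond y = -0.30 m) and a grey pen cup to the far left (beyond x = 0.75 m, up to 170 mm high).
- lid_a: Push-in lid of canister_a; all four lids are alike: a flat white plate 72 mm square, 9 mm thick, with a plug and seal beneath. Origin at the centre of its flat top, z up, x and y square to its sides. Top of a lid that is fully home: 59 mm above the desk. Three lids are home and feel rigid; one of the four, any of them, is not and stands level but about 4 mm higher, hardly to be seen.
- lid_b: Lid of canister_b, as lid_a. To find the unseated lid (any of the four): pressed near any edge (25 to 30 mm from the middle) with 2 to 6 N, that edge gives and the fingertips sink 1.5 to 3 mm, springy at first, until it meets the rim; the opposite edge rises, and the lid springs back level when let go. This does not seat it.
- lid_c: Lid of canister_c, as lid_a.
- lid_d: Lid of canister_d, as lid_a. To seat the unseated lid (any of the four): pressed in the middle (within about 8 mm) with 12 to 20 N, its plug slides down against the seal's friction (8 N) until the lid rests on the rim all round; it then stays down and no longer rocks.
- mouse: bystander, loose: black computer mouse, 100 x 60 x 34 mm. Origin at the centre of its underside.
- remote: bystander, loose: white remote control, 150 x 46 x 22 mm, long side along its x. Origin at the centre of its underside.
- eraser: bystander, loose: whiteboard eraser, 52 x 112 x 34 mm, long side along its y. Origin at the centre of its underside.
- motor: bystander, loose: white kit motor block, about 71 x 46 x 33 mm. Origin at the centre of its underside.
- wheel: bystander, loose: kit wheel with black tyre lying flat, diameter 56 mm, 25 mm high. Origin at the centre of its underside.
- marker: bystander, loose: whiteboard marker lying down, 120 mm along its x, diameter 17 mm. Origin at the centre of its underside.
- pen: bystander, loose: silver and black pen lying down, 140 mm along its x, diameter 12 mm. Origin at the centre of its underside.

How it is judged:
On the way, in this order (a step that is already met when the one before it is completed fails the run):
1. the unseated lid has been rocked by the fingers pressing near its edge (((angle between the z axis of lid_a and the z axis of canister_a, either way round above 0.03 rad and contact force between the fingers and lid_a above 0.3 N) or (angle between the z axis of lid_b and the z axis of canister_b, either way round above 0.03 rad and contact force between the fingers and lid_b above 0.3 N) or (angle between the z axis of lid_c and the z axis of canister_c, either way round above 0.03 rad and contact force between the fingers and lid_c above 0.3 N) or (angle between the z axis of lid_d and the z axis of canister_d, either way round above 0.03 rad and contact force between the fingers and lid_d above 0.3 N))), for 0.05 s.
2. all four lids are fully home and level on their canisters (z of lid_a in the frame of canister_a below 0.06 m and z of lid_b in the frame of canister_b below 0.06 m and z of lid_c in the frame of canister_c below 0.06 m and z of lid_d in the frame of canister_d below 0.06 m and angle between the z axis of lid_a and the z axis of canister_a, either way round below 0.02 rad and angle between the z axis of lid_b and the z axis of canister_b, either way round below 0.02 rad and angle between the z axis of lid_c and the z axis of canister_c, either way round below 0.02 rad and angle between the z axis of lid_d and the z axis of canister_d, either way round below 0.02 rad), for 0.2 s.
At the end, for the whole second after the job is handed in: All lids are home (top at most 60 mm above the canister's underside; home is 59) and level within 0.02 rad; the fingers still press, with 1 to 40 N, the lid that went down (over 2 mm) and touch nothing else. Canisters stand upright; they and all bystanders are within 30 mm of their starts (all of step 2 and ((contact force between the fingers and lid_a between 1 and 40 N and distance of lid_a from where it was at the start of the episode above 0.002 m and contact force between the fingers and canister_b below 0.2 N and contact force between the fingers and canister_c below 0.2 N and contact force between the fingers and canister_d below 0.2 N) or (contact force between the fingers and lid_b between 1 and 40 N and distance of lid_b from where it was at the start of the episode above 0.002 m and contact force between the fingers and canister_a below 0.2 N and contact force between the fingers and canister_c below 0.2 N and contact force between the fingers and canister_d below 0.2 N) or (contact force between the fingers and lid_c between 1 and 40 N and distance of lid_c from where it was at the start of the episode above 0.002 m and contact force between the fingers and canister_a below 0.2 N and contact force between the fingers and canister_b below 0.2 N and contact force between the fingers and canister_d below 0.2 N) or (contact force between the fingers and lid_d between 1 and 40 N and distance of lid_d from where it was at the start of the episode above 0.002 m and contact force between the fingers and canister_a below 0.2 N and contact force between the fingers and canister_b below 0.2 N and contact force between the fingers and canister_c below 0.2 N)) and contact force between the fingers and mouse below 0.2 N and contact force between the fingers and remote below 0.2 N and contact force between the fingers and eraser below 0.2 N and contact force between the fingers and motor below 0.2 N and contact force between the fingers and wheel below 0.2 N and contact force between the fingers and marker below 0.2 N and contact force between the fingers and pen below 0.2 N and linear speed of each of lid_a, lid_b, lid_c, lid_d below 0.02 m/s and angle between each of canister_a, canister_b, canister_c, canister_d's own z axis and vertical below 0.05 rad and height (world z) of each of canister_a, canister_b, canister_c, canister_d below 0.005 m and distance of each of canister_a, canister_b, canister_c, canister_d, mouse, remote, eraser, motor, wheel, marker, pen from where it was at the start of the episode below 0.03 m); the arm keeps its last pose, push and grip.
It fails at once if a canister is lifted or tipped (height (world z) of any of canister_a, canister_b, canister_c, canister_d above 0.012 m or angle between any of canister_a, canister_b, canister_c, canister_d's own z axis and vertical above 0.2 rad).
It fails at once if a canister is shoved or carried more than 30 mm (distance of any of canister_a, canister_b, canister_c, canister_d from where it was at the start of the episode above 0.03 m).
It fails at once if another thing on the desk is moved more than 30 mm (distance of any of mouse, remote, eraser, motor, wheel, marker, pen from where it was at the start of the episode above 0.03 m).
It also fails if it takes over 54 s, if anything falls off the work surface, if the arm or the gripper's body presses on something with over 40 N, if the wrist force passes 120 N, or if a joint passes its speed limit or range.

### The arm

A 7-joint arm with a two-finger parallel gripper is mounted at the origin on the work surface. World frame = base frame: x ahead of the robot, y to its left, z up, the work surface at z = 0. Lengths are in m, angles in rad, forces in N, time in s.
With the tool pointing down it reaches from about 0.35 to 0.9 m from the base axis. Payload 8.1 kg.
Tool frame: the origin (TCP) lies at the very end of the fingers, on their centre line; the grasp point (between the pads) lies 19 mm behind it; z points along the fingers, y is the direction in which the jaws open and shut (so a half turn about z gives the same grasp; the last joint's range is limited). The gripper opens to 92 mm and grips with 3 to 60 N. Pads are 19 mm wide; open, the fingers measure 130 mm over their backs; the gripper's body (75 mm by 190 mm) begins 47 mm behind the grasp point.
Start: joints at [-1.447, 0.434, 0.025, 1.573, -0.012, 1.134, -0.075], TCP at [0.141, 0.609, 0.227] pointing down, gripper open.
Joint ranges: [-2.62, 2.62], [-0.44, 2.09], [-1.27, 1.32], [0.08, 2.57], [-1.32, 4.46], [0.12, 2], [-2.74, 2.74]. Speed limits (rad/s): [2.22, 2.22, 3.01, 3.01, 3.14, 3.14, 3.14].

### API

Orientations are given as a rotation vector (axis times angle).
In Python, from cell import observe, get_image, sign_off gives the robot as it stands.
- The arm moves only by the tool arm_command, never from a script. Its argument "deltas" is a list of rows, each an object with "xyz": the shift along the tool's x, y, z in cm, a list of three; "turn": the turn about the tool's z in degrees; "jaw": the closure in counts, from 0 (fully open) to 255 (shut). A call has 1 to 5 rows; each row is the pose to reach, as a shift and turn from the pose measured when the call began, along the tool's axes at that moment; what a row does not reach only later rows make up. A row lasts 1/12 s, in which the tool goes at most 41.7 mm and 7.16 degrees, less where a joint would pass 70% of its speed; a pose out of reach is approached as far as the arm can. A call with a gripper value outside its range is refused whole. The fingers move at their own pace and stop on an object; "force" is the grip in N (left out, the last holds). Time passes only in rows, so rows that repeat a pose let the fingers close. It gives the time, the measured TCP pose, the force and the opening at its end, in the units of the state.
- observe(): the state, without advancing time (a new reading comes with each control period).
- get_image(name): name is "scene" or "top" or "wrist"; returns a dict with "frame" (480x640x3 uint8, red, green, blue), "depth" (480x640 float32, m along the optical axis (not along the pixel's ray), 0 where there is no reading), "camera_matrix" (3x3 intrinsics, pixels), "cam_to_world" (4x4, takes a point from camera to world coordinates). Camera axes: x right, y up, looking along -z (the intrinsics and any distortion apply to the point x, -y, -z); pixel columns grow to the right and rows downward; lengths in m; the calibration is good to about 2 mm. A picture is of the moment at which its call begins.
- sign_off(): hands the job in, once; it reports no verdict.
The state is a dict: "clock": time; "joints": joint angles; "dq": joint speeds; "joint_efforts": joint torques, N m; "position": TCP position; "ee_rot": TCP orientation; "force": force on the tool from outside, world axes, zero at the start; "ft_torque": the same for the moment, N m; "width": opening from 0.0 (shut) to 1.0 (fully open).
Only numpy, scipy, OpenCV 4.12 (cv2) and the standard library are available. Lean on these libraries where they do the work, as an engineer would, in place of code of your own. Each camera call takes 0.05 s, during which the arm holds its last target.

## Working session

There is one attempt and no reset: what is moved stays moved. The work goes in short steps, Python scripts to look and compute and a tool call to move; the robot and the scene stay as the last step left them, time stands still between calls to the robot, and variables do not carry over. Pictures are saved under pics/ and viewed, and the job is handed in when it is done.

Besides the shell and the picture viewer there is one more tool, called after "Request:" by a JSON object that holds its "method" and its "body". arm_command: Moves the arm, as the interface text tells. Its arguments: {"type":"object","properties":{"deltas":{"type":"array","items":{"type":"object","properties":{"xyz":{"type":"array","items":{"type":"number"}},"turn":{"type":"number"},"jaw":{"type":"number"}}}},"force":{"type":"number"}},"required":["deltas"]}

```bash
ls; mkdir -p pics; python3 - <<'E'
from cell import observe,get_image
import cv2,numpy as np
s=observe();print({k:np.round(v,3) for k,v in s.items()})
for n in("top","scene"):
    d=get_image(n);cv2.imwrite(f"pics/{n}0.png",d["frame"][...,::-1]);np.savez(f"{n}0.npz",**d)
    print(n,np.round(d["camera_matrix"],1),np.round(d["cam_to_world"],3))
E
```

```text
pics
{'clock': np.float64(0.0), 'joints': array([-1.447,  0.435,  0.025,  1.574, -0.012,  1.134, -0.075]), 'dq': array([ 0.001, -0.   , -0.001,  0.001,  0.   ,  0.   , -0.001]), 'joint_efforts': array([-0.0000e+00, -6.6785e+01,  9.8500e-01, -3.1447e+01, -6.0000e-02,
        4.3000e-02,  0.0000e+00]), 'position': array([0.14 , 0.608, 0.226]), 'ee_rot': array([ 3.560e-01,  3.121e+00, -3.000e-03]), 'force': array([-0.537, -1.032,  0.591]), 'ft_torque': array([ 0.043, -0.028,  0.031]), 'width': np.float64(0.998)}
top [[484.4   0.  314.2]
 [  0.  484.4 246.2]
 [  0.    0.    1. ]] [[-0.001  0.984 -0.179  0.402]
 [-1.     0.001  0.01  -0.003]
 [ 0.01   0.179  0.984  0.886]
 [ 0.     0.     0.     1.   ]]
scene [[521.8   0.  322.2]
 [  0.  521.8 237.5]
 [  0.    0.    1. ]] [[ 0.396 -0.784  0.479  1.082]
 [ 0.918  0.333 -0.214 -0.219]
 [ 0.008  0.525  0.851  0.983]
 [ 0.     0.     0.     1.   ]]
```

View pics/top0.png

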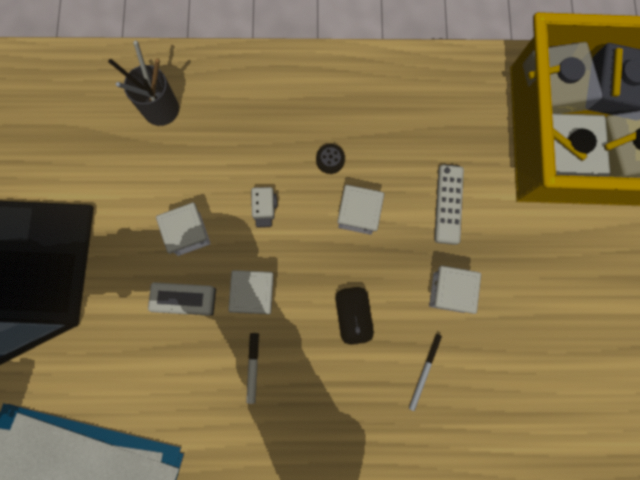

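View pics/scene0.png

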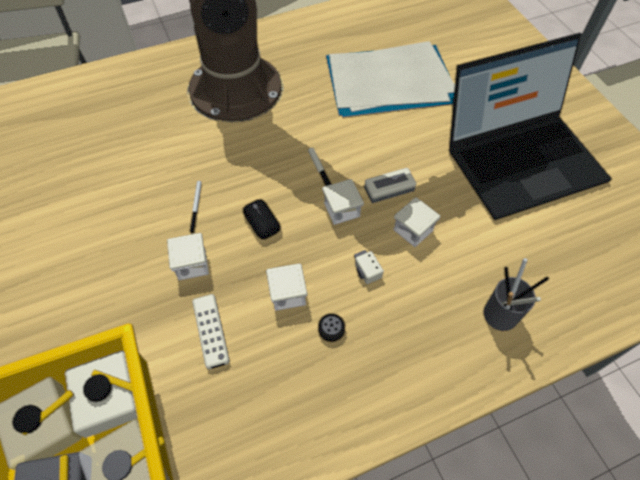

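```bash
cat > h.py <<'E'
import numpy as np,cv2
def pts(d,us,vs,z=None):
    K=d["camera_matrix"];T=d["cam_to_world"]
    us=np.asarray(us,float);vs=np.asarray(vs,float)
    r=np.stack([(us-K[0,2])/K[0,0],-(vs-K[1,2])/K[1,1],-np.ones_like(us)],-1)
    w=r@T[:3,:3].T
    if z is None:
        dep=d["depth"][vs.astype(int),us.astype(int)]
        return T[:3,3]+w*dep[:,None]
    t=(z-T[2,3])/w[:,2]
    return T[:3,3]+w*t[:,None]
E
python3 - <<'E'
from h import *
for n,seeds in(("top",[(182,228),(251,292),(361,207),(457,289)]),("scene",[(417,216),(343,196),(286,279),(187,248)])):
    d=dict(np.load(n+"0.npz"));im=d["frame"];D=d["depth"]
    v,u=np.mgrid[0:480,0:640];P=pts(d,u.ravel(),v.ravel()).reshape(480,640,3)
    m=((P[...,2]>0.047)&(P[...,2]<0.075)&(D>0)).astype(np.uint8)
    lab=cv2.connectedComponents(cv2.erode(m,np.ones((2,2))))[1]
    desk=P[(abs(P[...,2])<0.02)&(P[...,0]>.35)&(abs(P[...,1])<.3)]
    print(n,"desk z",np.median(desk[:,2]))
    for s in seeds:
        k=lab[s[1],s[0]];
        mm=lab==k
        c=cv2.minAreaRect(np.argwhere(mm)[:,::-1].astype(np.float32))
        q=pts(d,*cv2.boxPoints(c).T,0.0595)
        core=cv2.erode(mm.astype(np.uint8),np.ones((9,9)))>0
        Q=P[core]
        A=np.c_[Q[:,:2],np.ones(len(Q))]
        e=q[1]-q[0]
        print(s,k,mm.sum(),"ctr",q.mean(0).round(4),"yaw",np.degrees(np.arctan2(e[1],e[0])).round(1)%90,"side",np.linalg.norm(np.diff(q,axis=0),axis=1).round(4),"z mean",Q[:,2].mean().round(4),np.median(Q[:,2]).round(4),Q[:,2].std().round(4))
E
```

```text
top desk z -0.00027970468636412393
(182, 228) 13 1555 ctr [0.5837 0.2201 0.0595] yaw 20.299999999999997 side [0.0703 0.0709 0.0693] z mean 0.0594 0.0594 0.0014
(251, 292) 15 1658 ctr [0.4724 0.0966 0.0595] yaw 88.4 side [0.0702 0.0709 0.0701] z mean 0.0595 0.0595 0.0015
(361, 207) 12 1491 ctr [ 0.6204 -0.0937  0.0595] yaw 78.4 side [0.0704 0.0702 0.0703] z mean 0.059 0.059 0.0014
(457, 289) 14 1689 ctr [ 0.4766 -0.2569  0.0595] yaw 78.0 side [0.0705 0.0744 0.0704] z mean 0.0629 0.0629 0.0014
scene desk z -0.0007901739624432969
(417, 216) 5 906 ctr [0.5938 0.2215 0.0595] yaw 24.700000000000003 side [0.0804 0.0729 0.0779] z mean 0.0586 0.0585 0.0017
(343, 196) 4 844 ctr [0.4828 0.0984 0.0595] yaw 87.2 side [0.0787 0.0742 0.076 ] z mean 0.0583 0.0584 0.0017
(286, 279) 7 1119 ctr [ 0.6311 -0.0915  0.0595] yaw 77.7 side [0.0711 0.0724 0.0686] z mean 0.0583 0.0582 0.0017
(187, 248) 6 1052 ctr [ 0.485  -0.2546  0.0595] yaw 79.8 side [0.0741 0.075  0.0715] z mean 0.0619 0.062 0.0017
```

```bash
cat >> h.py <<'E'
from scipy.spatial.transform import Rotation as Ro
def st():
    from cell import observe
    s=observe();R=Ro.from_rotvec(s["ee_rot"]).as_matrix()
    print("t",s["clock"].round(2),"p",s["position"].round(4),"xang",np.degrees(np.arctan2(R[1,0],R[0,0])).round(2),"zax",R[:,2].round(4),"F",s["force"].round(2),"w",s["width"].round(3),"q",s["joints"].round(2))
    return s,R
def go(*tg):
    s,R=st()
    for t in tg: print(t,"-> cm",(100*R.T@(np.array(t)-s["position"])).round(2))
E
python3 - <<'E'
from h import *
go((.14,.608,.31),(.40,.40,.31),(.5,.1,.25),(.477,-.257,.2))
for n,seeds in(("top",[(182,228),(251,292),(361,207),(457,289)]),("scene",[(417,216),(343,196),(286,279),(187,248)])):
    d=dict(np.load(n+"0.npz"));v,u=np.mgrid[0:480,0:640];P=pts(d,u.ravel(),v.ravel()).reshape(480,640,3)
    for s in seeds:
        c=P[s[1]-3:s[1]+4,s[0]-3:s[0]+4].reshape(-1,3);z=np.median(c[:,2])
        m=(abs(P[...,2]-z)<.0045)&(np.linalg.norm(P[...,:2]-np.median(c[:,:2],0),axis=2)<.06)
        m=m.astype(np.uint8);m=cv2.morphologyEx(cv2.morphologyEx(m,cv2.MORPH_OPEN,np.ones((5,5))),cv2.MORPH_CLOSE,np.ones((3,3)))
        q=P[m>0];r=cv2.minAreaRect((q[:,:2]*1000).astype(np.float32))
        print(n,s,m.sum(),"mean",q.mean(0).round(4),"rect",np.round(r[0],1),np.round(r[1],1),round(r[2],1))
E
```

```text
Traceback (most recent call last):
  File "h.py", line 19, in go
    s,R=st()
        ~~^^
  File "h.py", line 16, in st
    print("t",s["clock"].round(2),"p",s["position"].round(4),"xang",np.degrees(np.arctan2(R[1,0],R[0,0])).round(2),"zax",R[:,2].round(4),"F",s["force"].round(2),"w",s["width"].round(3),"q",s["joints"].round(2))
              ^^^^^^^^^^^^^^^^
AttributeError: 'float' object has no attribute 'round'
```

Request:
{"method": "arm_command", "body": {"deltas": [{"xyz": [0,0,-3],"turn": 0,"jaw": 255},{"xyz": [0,0,-6],"turn": 0,"jaw": 255},{"xyz": [0,0,-8],"turn": 0,"jaw": 255},{"xyz": [0,0,-8],"turn": 0,"jaw": 255}], "force": 20}}

```text
clock: 0.43
position: [0.1408, 0.6104, 0.3105]
ee_rot: [0.356, 3.121, 0.008]
force: [-0.4, 0.3, -0.6]
width: 0.761
```

```bash
sed -i 's/s\["clock"\].round(2)/round(s["clock"],2)/; s/s\["width"\].round(3)/round(float(s["width"]),3)/' h.py
python3 - <<'E'
from h import *
go((.40,.45,.31),(.5,.1,.25),(.477,-.257,.2))
for n,seeds in(("top",[(182,228),(251,292),(361,207),(457,289)]),("scene",[(417,216),(343,196),(286,279),(187,248)])):
    d=dict(np.load(n+"0.npz"));v,u=np.mgrid[0:480,0:640];P=pts(d,u.ravel(),v.ravel()).reshape(480,640,3)
    for s in seeds:
        c=P[s[1]-3:s[1]+4,s[0]-3:s[0]+4].reshape(-1,3);z=np.median(c[:,2])
        m=(abs(P[...,2]-z)<.0045)&(np.linalg.norm(P[...,:2]-np.median(c[:,:2],0),axis=2)<.06)
        m=m.astype(np.uint8);m=cv2.morphologyEx(cv2.morphologyEx(m,cv2.MORPH_OPEN,np.ones((5,5))),cv2.MORPH_CLOSE,np.ones((3,3)))
        q=P[m>0];r=cv2.minAreaRect((q[:,:2]*1000).astype(np.float32))
        print(n,s,m.sum(),"mean",q.mean(0).round(4),"rect",np.round(r[0],1),np.round(r[1],1),round(r[2],1))
E
```

```text
t 0.43 p [0.1408 0.6104 0.3105] xang 167.0 zax [ 7.e-04  5.e-03 -1.e+00] F [-0.42  0.27 -0.61] w 0.761 q [-1.45  0.38  0.03  1.45 -0.01  1.31 -0.07]
(0.4, 0.45, 0.31) -> cm [-2.886e+01 -9.800e+00 -1.000e-02]
(0.5, 0.1, 0.25) -> cm [-46.48 -41.68   5.82]
(0.477, -0.257, 0.2) -> cm [-52.28 -77.01  10.64]
top (182, 228) 1614 mean [0.5841 0.2208 0.0623] rect [495.1 140.8] [330.8  88.5] 41.9
top (251, 292) 1741 mean [0.4724 0.097  0.0627] rect [463.2  61.1] [155.8  84.2] 74.4
top (361, 207) 1544 mean [ 0.6204 -0.0928  0.0625] rect [525.8 -70. ] [ 73.2 273. ] 76.5
top (457, 289) 1696 mean [ 0.4766 -0.2553  0.0646] rect [ 462.7 -147.7] [ 82.7 303.7] 7.6
scene (417, 216) 859 mean [0.5913 0.223  0.0584] rect [590.  223.4] [72.  75.3] 21.3
scene (343, 196) 799 mean [0.4793 0.0998 0.0582] rect [477.7  99.6] [71.7 73.9] 87.0
scene (286, 279) 1081 mean [ 0.6299 -0.0928  0.0607] rect [ 839.7 -137. ] [ 71.3 507.9] 78.0
scene (187, 248) 979 mean [ 0.4837 -0.256   0.0655] rect [ 762.  -255.8] [ 77.7 639.4] 89.6
```

Request:
{"method": "arm_command", "body": {"deltas": [{"xyz": [-4,-1.3,0],"turn": 0,"jaw": 255},{"xyz": [-8,-2.6,0],"turn": 0,"jaw": 255},{"xyz": [-12,-4,0],"turn": 0,"jaw": 255},{"xyz": [-16,-5.3,0],"turn": 0,"jaw": 255},{"xyz": [-19,-8,0],"turn": 0,"jaw": 255}]}}

```text
clock: 0.85
position: [0.3107, 0.489, 0.3088]
ee_rot: [0.357, 3.12, 0.007]
force: [1.0, -0.9, -0.1]
width: 0.397
```

Request:
{"method": "arm_command", "body": {"deltas": [{"xyz": [-4,-1.3,0],"turn": 0,"jaw": 255},{"xyz": [-8,-4,0],"turn": 0,"jaw": 255},{"xyz": [-11,-7,0],"turn": 0,"jaw": 255},{"xyz": [-13,-10,0],"turn": 0,"jaw": 255},{"xyz": [-15,-14,0],"turn": 0,"jaw": 255}]}}

```text
clock: 1.27
position: [0.4247, 0.3237, 0.3072]
ee_rot: [0.359, 3.12, 0.005]
force: [1.1, -0.4, -1.1]
width: 0.035
```

Request:
{"method": "arm_command", "body": {"deltas": [{"xyz": [-2,-3.5,0],"turn": 0,"jaw": 255},{"xyz": [-4,-7,0],"turn": 0,"jaw": 255},{"xyz": [-6,-11,0],"turn": 0,"jaw": 255},{"xyz": [-7,-15,0],"turn": 0,"jaw": 255},{"xyz": [-8,-19,0],"turn": 0,"jaw": 255}]}}

```text
clock: 1.68
position: [0.4591, 0.1203, 0.3058]
ee_rot: [-0.36, -3.121, -0.004]
force: [1.2, -1.4, -0.5]
width: 0.008
```

```bash
python3 - <<'E'
from h import *
go((.477,-.2,.25),(.475,-.255,.2))
E
```

```text
t 1.68 p [0.4591 0.1203 0.3058] xang 166.84 zax [ 2.0e-04  2.5e-03 -1.0e+00] F [ 1.22 -1.35 -0.46] w 0.008 q [-0.64  0.12  0.31  1.82 -0.04  1.21  1.02]
(0.477, -0.2, 0.25) -> cm [ -9.04 -30.8    5.5 ]
(0.475, -0.255, 0.2) -> cm [-10.1  -36.21  10.49]
```

Request:
{"method": "arm_command", "body": {"deltas": [{"xyz": [-1.1,-3.9,0],"turn": 0,"jaw": 255},{"xyz": [-2.2,-7.8,0],"turn": 0,"jaw": 255},{"xyz": [-3.3,-11.7,0],"turn": 0,"jaw": 255},{"xyz": [-4.4,-15.6,0],"turn": 0,"jaw": 255},{"xyz": [-5.6,-19.5,0.5],"turn": 0,"jaw": 255}]}}

```text
clock: 2.1
position: [0.4688, -0.0843, 0.3005]
ee_rot: [0.36, 3.12, 0.005]
force: [1.5, 0.4, 0.0]
width: 0.008
```

Request:
{"method": "arm_command", "body": {"deltas": [{"xyz": [-1.1,-3.9,0],"turn": 0,"jaw": 255},{"xyz": [-2.2,-7.5,1],"turn": 1,"jaw": 255},{"xyz": [-3,-10,3],"turn": 1,"jaw": 255},{"xyz": [-3,-10,6],"turn": 1,"jaw": 255},{"xyz": [-3,-10,6],"turn": 1,"jaw": 255}]}}

```text
clock: 2.52
position: [0.472, -0.1889, 0.2355]
ee_rot: [-0.392, -3.11, -0.004]
force: [-1.7, 1.3, 0.1]
width: 0.004
```

```bash
python3 - <<'E'
from h import *
from cell import get_image
go((.475,-.255,.2))
for n in("top","wrist"):
    d=get_image(n);cv2.imwrite(f"pics/{n}1.png",d["frame"][...,::-1]);np.savez(n+"1.npz",**d)
E
```

```text
t 2.52 p [ 0.472  -0.1889  0.2355] xang 165.64 zax [-0.0068  0.0037 -1.    ] F [-1.67  1.28  0.08] w 0.004 q [-0.17  0.25  0.56  1.87 -0.15  1.07  1.77]
(0.475, -0.255, 0.2) -> cm [-1.95 -6.33  3.52]
```

View pics/wrist1.png

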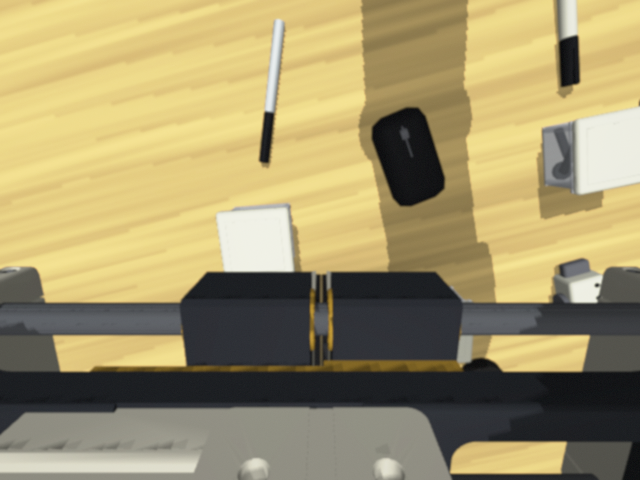

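View pics/top1.png

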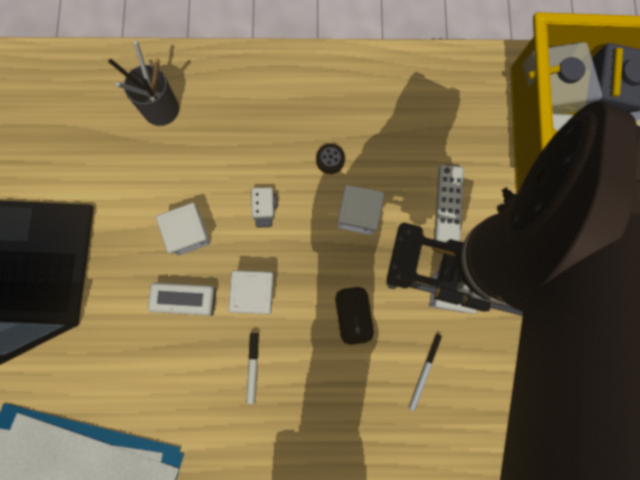

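```bash
python3 - <<'E'
from h import *
d=dict(np.load("wrist1.npz"))
print(d["cam_to_world"].round(3))
w=cv2.inRange(cv2.cvtColor(d["frame"],cv2.COLOR_RGB2HSV),(0,0,200),(180,45,255))
w[272:]=0
n,lab,stt,_=cv2.connectedComponentsWithStats(w);k=lab[240,255];print(stt[k])
c=max(cv2.findContours((lab==k).astype(np.uint8),0,1)[0],key=len)
ap=cv2.approxPolyDP(c,4,True)[:,0];print(ap.tolist())
print(pts(d,*ap.T.astype(float),.063).round(4))
e=cv2.erode((lab==k).astype(np.uint8),np.ones((7,7)));v,u=np.nonzero(e);P=pts(d,u,v);P=P[d["depth"][v,u]>0];print("z",np.median(P[:,2]),len(P))
d=dict(np.load("top0.npz"))
w=cv2.inRange(cv2.cvtColor(d["frame"],cv2.COLOR_RGB2HSV),(0,0,140),(180,40,255))
lab=cv2.connectedComponents(w)[1]
for s in [(182,228),(251,292),(361,207),(457,289)]:
    c=max(cv2.findContours((lab==lab[s[1],s[0]]).astype(np.uint8),0,1)[0],key=len)
    q=pts(d,*cv2.boxPoints(cv2.minAreaRect(c)).T,.0605);print(s,q.mean(0).round(4),q[:,:2].round(3).tolist())
E
```

```text
[[ 0.246 -0.939 -0.239  0.41 ]
 [ 0.969  0.239  0.058 -0.172]
 [ 0.003 -0.246  0.969  0.396]
 [ 0.     0.     0.     1.   ]]
[ 216  208   77   63 4321]
[[286, 209], [217, 213], [224, 270], [292, 270]]
[[ 0.454  -0.2165  0.063 ]
 [ 0.4412 -0.2823  0.063 ]
 [ 0.4984 -0.294   0.063 ]
 [ 0.5154 -0.2274  0.063 ]]
z 0.06259948374794894 3507
(182, 228) [0.5896 0.224  0.0605] [[0.605, 0.266], [0.629, 0.203], [0.573, 0.182], [0.55, 0.244]]
(251, 292) [ 0.6027 -0.0236  0.0605] [[1.026, 0.585], [1.034, -0.636], [0.174, -0.531], [0.177, 0.487]]
(361, 207) [ 0.622  -0.0924  0.0605] [[0.595, -0.052], [0.663, -0.066], [0.649, -0.133], [0.582, -0.119]]
(457, 289) [ 0.4771 -0.2569  0.0605] [[0.448, -0.217], [0.516, -0.23], [0.506, -0.298], [0.438, -0.284]]
```

```bash
python3 - <<'E'
from h import *
go((.4526,-.2504,.2),(.4526,-.2504,.08))
E
```

```text
t 2.62 p [ 0.4744 -0.1875  0.2395] xang 165.84 zax [-0.0023  0.0036 -1.    ] F [0.15 0.5  0.38] w 0.005 q [-0.18  0.25  0.56  1.86 -0.15  1.08  1.77]
(0.4526, -0.2504, 0.2) -> cm [ 0.57 -6.64  3.93]
(0.4526, -0.2504, 0.08) -> cm [ 0.53 -6.68 15.93]
```

Request:
{"method": "arm_command", "body": {"deltas": [{"xyz": [0.3,-3.3,0],"turn": -2,"jaw": 255},{"xyz": [0.5,-6.7,2],"turn": -2.7,"jaw": 255},{"xyz": [0.5,-6.7,6],"turn": -2.7,"jaw": 255},{"xyz": [0.5,-6.7,10],"turn": -2.7,"jaw": 255},{"xyz": [0.5,-6.7,13],"turn": -2.7,"jaw": 255}]}}

```text
clock: 3.03
position: [0.4537, -0.2498, 0.1088]
ee_rot: [-0.311, -3.125, -0.006]
force: [0.3, -0.1, 0.8]
width: 0.006
```

```bash
python3 - <<'E'
from h import *
from cell import get_image
for n in("wrist","scene"):
    d=get_image(n);cv2.imwrite(f"pics/{n}2.png",d["frame"][...,::-1]);np.savez(n+"2.npz",**d)
go((.4526,-.2504,.08),(.4526,-.2504,.064))
E
```

```text
t 3.13 p [ 0.4516 -0.2482  0.107 ] xang 168.68 zax [-0.0076  0.0065 -0.9999] F [-0.39  0.48  0.54] w 0.005 q [ 0.02  0.43  0.51  2.   -0.3   0.79  2.08]
(0.4526, -0.2504, 0.08) -> cm [-0.17 -0.21  2.7 ]
(0.4526, -0.2504, 0.064) -> cm [-0.18 -0.21  4.3 ]
```

View pics/wrist2.png

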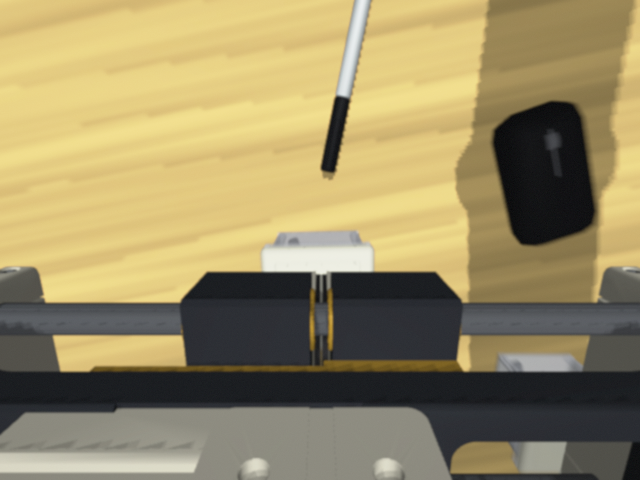

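View pics/scene2.png

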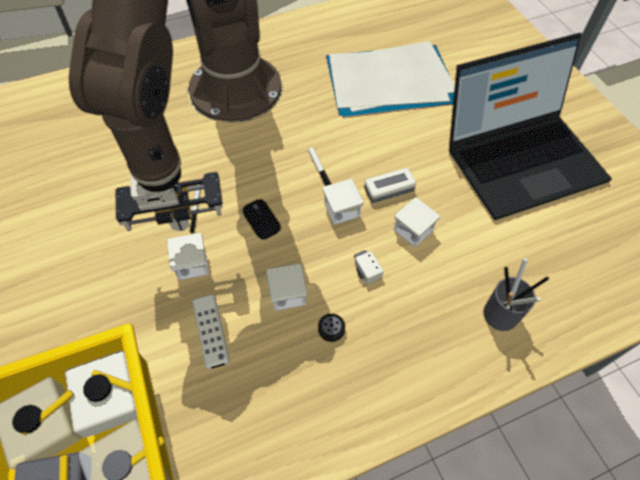

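```bash
python3 - <<'E'
from h import *
d=dict(np.load("wrist2.npz"))
print(pts(d,[263,317,373],[247,246.5,246],.063).round(4))
g=cv2.cvtColor(d["frame"],cv2.COLOR_RGB2GRAY)
print(g[225:272,318].tolist()); print(g[260,255:270].tolist(),g[260,366:382].tolist())
P=pts(d,[300,318,340],[260,260,260]);print(P.round(4))
E
```

```text
[[ 0.4383 -0.2818  0.063 ]
 [ 0.4445 -0.2496  0.063 ]
 [ 0.451  -0.2161  0.063 ]]
[215, 213, 211, 209, 204, 196, 184, 178, 177, 177, 178, 178, 177, 178, 178, 177, 176, 178, 179, 183, 185, 194, 208, 219, 225, 230, 233, 235, 236, 236, 237, 237, 236, 237, 237, 235, 236, 236, 236, 236, 237, 237, 237, 237, 236, 237, 236]
[205, 205, 205, 204, 201, 198, 200, 211, 222, 229, 234, 236, 236, 237, 237] [237, 236, 236, 234, 229, 222, 210, 197, 196, 205, 209, 211, 210, 210, 210, 209]
[[ 0.4511 -0.2616  0.0622]
 [ 0.4532 -0.2507  0.0627]
 [ 0.4557 -0.2374  0.0633]]
```

Request:
{"method": "arm_command", "body": {"deltas": [{"xyz": [-0.1,-0.2,2],"turn": 0,"jaw": 255},{"xyz": [-0.1,-0.2,3.3],"turn": 0,"jaw": 255},{"xyz": [-0.1,-0.2,3.7],"turn": 0,"jaw": 255},{"xyz": [-0.1,-0.2,3.7],"turn": 0,"jaw": 255}]}}

```text
clock: 3.47
position: [0.4532, -0.2497, 0.0715]
ee_rot: [-0.307, -3.12, -0.009]
force: [0.2, 0.4, -0.4]
width: 0.003
```

```bash
python3 - <<'E'
from h import *
go((.4526,-.2504,.062))
E
```

```text
t 3.47 p [ 0.4532 -0.2497  0.0715] xang 168.77 zax [-0.0062  0.0066 -1.    ] F [ 0.24  0.4  -0.35] w 0.003 q [ 0.05  0.49  0.48  2.03 -0.34  0.71  2.12]
(0.4526, -0.2504, 0.062) -> cm [ 0.04 -0.08  0.95]
```

Request:
{"method": "arm_command", "body": {"deltas": [{"xyz": [0,0,0.4],"turn": 0,"jaw": 255},{"xyz": [0,0,0.7],"turn": 0,"jaw": 255},{"xyz": [0,0,0.8],"turn": 0,"jaw": 255},{"xyz": [0,0,0.8],"turn": 0,"jaw": 255}]}}

```text
clock: 3.8
position: [0.4535, -0.2496, 0.0639]
ee_rot: [-0.307, -3.12, -0.009]
force: [0.3, 1.2, -0.3]
width: 0.003
```

Request:
{"method": "arm_command", "body": {"deltas": [{"xyz": [0,0,0.1],"turn": 0,"jaw": 255},{"xyz": [0,0,0.1],"turn": 0,"jaw": 255}]}}

```text
clock: 3.97
position: [0.4535, -0.2497, 0.0631]
ee_rot: [-0.307, -3.121, -0.009]
force: [0.7, -0.1, -0.4]
width: 0.008
```

Request:
{"method": "arm_command", "body": {"deltas": [{"xyz": [0,0,0.1],"turn": 0,"jaw": 255},{"xyz": [0,0,0.1],"turn": 0,"jaw": 255}]}}

```text
clock: 4.13
position: [0.4533, -0.2497, 0.062]
ee_rot: [-0.307, -3.12, -0.009]
force: [-0.6, 0.6, 3.1]
width: 0.007
```

Request:
{"method": "arm_command", "body": {"deltas": [{"xyz": [0,0,0.1],"turn": 0,"jaw": 255},{"xyz": [0,0,0.1],"turn": 0,"jaw": 255}]}}

```text
clock: 4.3
position: [0.4531, -0.2496, 0.061]
ee_rot: [-0.307, -3.12, -0.01]
force: [-0.5, 0.4, 3.0]
width: 0.005
```

Request:
{"method": "arm_command", "body": {"deltas": [{"xyz": [0,0,0.1],"turn": 0,"jaw": 255},{"xyz": [0,0,0.1],"turn": 0,"jaw": 255}]}}

```text
clock: 4.47
position: [0.4533, -0.2497, 0.0604]
ee_rot: [-0.307, -3.12, -0.01]
force: [-2.5, 2.2, 9.7]
width: 0.005
```

```bash
python3 - <<'E'
from h import *
from cell import get_image
d0=dict(np.load("scene0.npz"))
d=get_image("scene");np.savez("scene3.npz",**d);cv2.imwrite("pics/scene3.png",d["frame"][...,::-1])
ex=np.array([.981,-.19]);ey=np.array([.19,.981])
for D in(d0,d):
    v,u=np.mgrid[225:300,150:230];P=pts(D,u.ravel(),v.ravel());P=P[D["depth"][v.ravel(),u.ravel()]>0]
    a=(P[:,:2]-[.48,-.256])@ex;b=(P[:,:2]-[.48,-.256])@ey
    print([(lo,np.round(np.median(P[(a>lo/1e3)&(a<(lo+8)/1e3)&(abs(b)<.03)&(P[:,2]>.055)&(P[:,2]<.072),2]),4)) for lo in(-4,4,12,20,28)])
st()
E
```

```text
[(-4, np.float64(0.062)), (4, np.float64(0.0619)), (12, np.float64(0.0618)), (20, np.float64(0.0618)), (28, np.float64(0.0611))]
[(-4, np.float64(0.0614)), (4, np.float64(0.0623)), (12, np.float64(0.0627)), (20, np.float64(0.0631)), (28, np.float64(0.063))]
t 4.52 p [ 0.4533 -0.2497  0.0604] xang 168.75 zax [-0.0053  0.0069 -1.    ] F [-2.67  0.82  9.77] w 0.004 q [ 0.06  0.51  0.47  2.03 -0.36  0.69  2.13]
```

View pics/scene3.png

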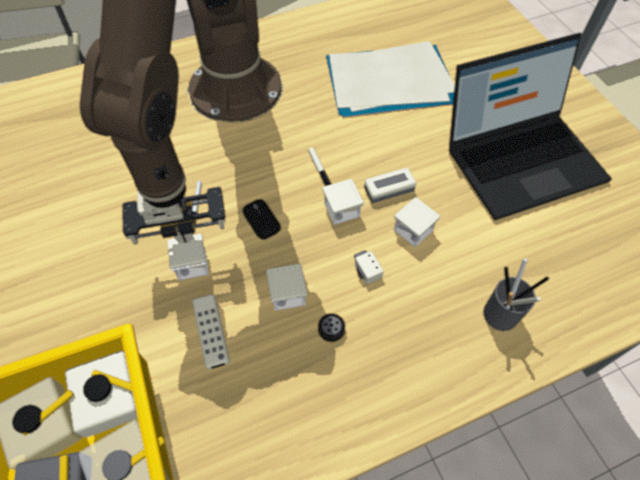

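The lid at (0.480, -0.256) rocks: the far edge rises as the near edge sinks. I'll lift off and move to its middle.

Request:
{"method": "arm_command", "body": {"deltas": [{"xyz": [0,0,-0.5],"turn": 0,"jaw": 255},{"xyz": [0,0,-1.3],"turn": 0,"jaw": 255},{"xyz": [-2.0,0,-1.3],"turn": 0,"jaw": 255},{"xyz": [-2.7,-0.1,-1.3],"turn": 0,"jaw": 255},{"xyz": [-2.7,-0.1,-1.3],"turn": 0,"jaw": 255}]}}

```text
clock: 4.93
position: [0.4817, -0.2565, 0.0737]
ee_rot: [-0.306, -3.123, -0.008]
force: [0.2, -1.0, 1.4]
width: 0.005
```

```bash
python3 - <<'E'
from h import *
go((.480,-.256,.064))
E
```

```text
t 4.93 p [ 0.4817 -0.2565  0.0737] xang 168.82 zax [-0.0034  0.0057 -1.    ] F [ 0.24 -1.04  1.43] w 0.005 q [ 0.05  0.52  0.48  1.96 -0.35  0.75  2.11]
(0.48, -0.256, 0.064) -> cm [0.17 0.01 0.97]
```

Request:
{"method": "arm_command", "body": {"deltas": [{"xyz": [0.1,0,0.5],"turn": 0,"jaw": 255},{"xyz": [0.1,0,0.9],"turn": 0,"jaw": 255},{"xyz": [0.1,0,1.1],"turn": 0,"jaw": 255},{"xyz": [0.1,0,1.1],"turn": 0,"jaw": 255}]}}

```text
clock: 5.27
position: [0.4797, -0.256, 0.0621]
ee_rot: [-0.306, -3.121, -0.009]
force: [0.9, -0.7, -0.2]
width: 0.006
```

Request:
{"method": "arm_command", "body": {"deltas": [{"xyz": [0,0,0.1],"turn": 0,"jaw": 255},{"xyz": [0,0,0.1],"turn": 0,"jaw": 255}]}}

```text
clock: 5.43
position: [0.4798, -0.2561, 0.0612]
ee_rot: [-0.307, -3.122, -0.009]
force: [0.2, -0.2, 0.6]
width: 0.005
```

Request:
{"method": "arm_command", "body": {"deltas": [{"xyz": [0,0,0.1],"turn": 0,"jaw": 255},{"xyz": [0,0,0.1],"turn": 0,"jaw": 255}]}}

```text
clock: 5.6
position: [0.4798, -0.2562, 0.0605]
ee_rot: [-0.307, -3.122, -0.009]
force: [0.4, 0.6, 4.6]
width: 0.007
```

Request:
{"method": "arm_command", "body": {"deltas": [{"xyz": [0,0,0.1],"turn": 0,"jaw": 255},{"xyz": [0,0,0.1],"turn": 0,"jaw": 255}]}}

```text
clock: 5.77
position: [0.4798, -0.2562, 0.0599]
ee_rot: [-0.307, -3.123, -0.01]
force: [-0.5, 0.9, 6.1]
width: 0.005
```

Request:
{"method": "arm_command", "body": {"deltas": [{"xyz": [0,0,0.1],"turn": 0,"jaw": 255},{"xyz": [0,0,0.1],"turn": 0,"jaw": 255}]}}

```text
clock: 5.93
position: [0.4798, -0.2561, 0.0594]
ee_rot: [-0.307, -3.123, -0.01]
force: [-0.6, 1.2, 8.0]
width: 0.0
```

Request:
{"method": "arm_command", "body": {"deltas": [{"xyz": [0,0,0.1],"turn": 0,"jaw": 255},{"xyz": [0,0,0.1],"turn": 0,"jaw": 255}]}}

```text
clock: 6.1
position: [0.4798, -0.2561, 0.0593]
ee_rot: [-0.308, -3.124, -0.011]
force: [-3.2, 2.5, 14.6]
width: 0.006
```

Request:
{"method": "arm_command", "body": {"deltas": [{"xyz": [0,0,0.12],"turn": 0,"jaw": 255},{"xyz": [0,0,0.12],"turn": 0,"jaw": 255}]}}

```text
clock: 6.27
position: [0.4798, -0.2561, 0.0593]
ee_rot: [-0.309, -3.125, -0.012]
force: [-3.5, 4.1, 18.7]
width: 0.006
```

Request:
{"method": "arm_command", "body": {"deltas": [{"xyz": [0,0,0.15],"turn": 0,"jaw": 255},{"xyz": [0,0,0.15],"turn": 0,"jaw": 255},{"xyz": [0,0,0.15],"turn": 0,"jaw": 255}]}}

```text
clock: 6.52
position: [0.4798, -0.2561, 0.0592]
ee_rot: [-0.309, -3.126, -0.013]
force: [-4.7, 4.3, 22.1]
width: 0.007
```

```bash
cat > chk.py <<'E'
from h import *
from cell import get_image
import sys
t=sys.argv[1]
d0=dict(np.load("scene0.npz"))
d=get_image("scene");np.savez(f"scene{t}.npz",**d);cv2.imwrite(f"pics/scene{t}.png",d["frame"][...,::-1])
ex=np.array([.981,-.19]);ey=np.array([.19,.981])
for D in(d0,d):
    v,u=np.mgrid[225:300,150:230];P=pts(D,u.ravel(),v.ravel());P=P[D["depth"][v.ravel(),u.ravel()]>0]
    a=(P[:,:2]-[.48,-.256])@ex;b=(P[:,:2]-[.48,-.256])@ey
    print([[(lo,np.round(np.median(P[(a>lo/1e3)&(a<(lo+8)/1e3)&(b>b0)&(b<b0+.02)&(P[:,2]>.053)&(P[:,2]<.072),2]),4)) for lo in(4,12,20,28)] for b0 in (-.03,-.01,.01)])
for s in [(417,216),(343,196),(286,279)]:
    q=[pts(D,*[x.ravel() for x in np.meshgrid(np.arange(-4,5)+s[0],np.arange(-4,5)+s[1])])[:,2] for D in (d0,d)]
    print(s,[np.median(x).round(4) for x in q])
st()
E
python3 chk.py 4
```

```text
[[(4, np.float64(0.0622)), (12, np.float64(0.0621)), (20, np.float64(0.0622)), (28, np.float64(0.061))], [(4, np.float64(0.062)), (12, np.float64(0.0616)), (20, np.float64(0.0612)), (28, np.float64(0.0609))], [(4, np.float64(0.0616)), (12, np.float64(0.062)), (20, np.float64(0.0619)), (28, np.float64(0.0611))]]
[[(4, np.float64(0.0579)), (12, np.float64(0.0586)), (20, np.float64(0.0577)), (28, np.float64(0.0579))], [(4, np.float64(0.0646)), (12, np.float64(0.0579)), (20, np.float64(0.0584)), (28, np.float64(0.058))], [(4, np.float64(0.059)), (12, np.float64(0.0582)), (20, np.float64(0.0581)), (28, np.float64(0.0579))]]
(417, 216) [np.float64(0.0582), np.float64(0.0582)]
(343, 196) [np.float64(0.0587), np.float64(0.0585)]
(286, 279) [np.float64(0.0584), np.float64(0.0586)]
t 6.57 p [ 0.4798 -0.2561  0.0592] xang 168.7 zax [ 2.0e-04  8.5e-03 -1.0e+00] F [-5.43  2.98 22.49] w 0.004 q [ 0.07  0.54  0.46  1.97 -0.37  0.71  2.13]
```

View pics/scene4.png

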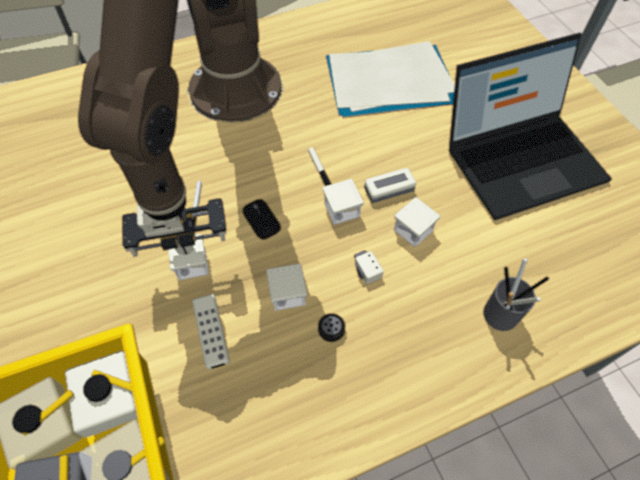

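Request:
{"method": "arm_command", "body": {"deltas": [{"xyz": [0,0,0.1],"turn": 0,"jaw": 255},{"xyz": [0,0,0.1],"turn": 0,"jaw": 255},{"xyz": [0,0,0.1],"turn": 0,"jaw": 255},{"xyz": [0,0,0.1],"turn": 0,"jaw": 255}]}}

```text
clock: 6.9
position: [0.4798, -0.2561, 0.0593]
ee_rot: [0.31, 3.126, 0.014]
force: [-3.8, 2.7, 16.1]
width: 0.002
```

```bash
python3 chk.py 5; python3 chk.py 6|tail -1
```

```text
[[(4, np.float64(0.0622)), (12, np.float64(0.0621)), (20, np.float64(0.0622)), (28, np.float64(0.061))], [(4, np.float64(0.062)), (12, np.float64(0.0616)), (20, np.float64(0.0612)), (28, np.float64(0.0609))], [(4, np.float64(0.0616)), (12, np.float64(0.062)), (20, np.float64(0.0619)), (28, np.float64(0.0611))]]
[[(4, np.float64(0.0581)), (12, np.float64(0.0583)), (20, np.float64(0.0586)), (28, np.float64(0.0576))], [(4, np.float64(0.0632)), (12, np.float64(0.058)), (20, np.float64(0.0583)), (28, np.float64(0.0569))], [(4, np.float64(0.0583)), (12, np.float64(0.058)), (20, np.float64(0.059)), (28, np.float64(0.0572))]]
(417, 216) [np.float64(0.0582), np.float64(0.0591)]
(343, 196) [np.float64(0.0587), np.float64(0.0583)]
(286, 279) [np.float64(0.0584), np.float64(0.0582)]
t 6.95 p [ 0.4798 -0.2561  0.0593] xang 168.69 zax [ 0.001   0.0091 -1.    ] F [-3.61  2.79 16.59] w 0.008 q [ 0.07  0.54  0.46  1.97 -0.37  0.71  2.13]
t 7.0 p [ 0.4798 -0.2561  0.0593] xang 168.69 zax [ 0.0011  0.0091 -1.    ] F [-3.95  3.18 16.42] w 0.004 q [ 0.07  0.54  0.46  1.97 -0.37  0.71  2.13]
```

Force is steady at about 16 N, and the lid is level and at the same height as the others. I'm handing in.

```bash
python3 -c "
from cell import sign_off;print(sign_off())"
```

```text
the job is handed in; nothing more can be done
None
```

I found the unseated lid, pressed it home, and handed in with the closed fingertips still pressing its middle. It is the canister at about (0.480, -0.256), the one nearest the yellow bin on the robot's right.

- **Finding it:** the depth images showed this lid about 3.5 mm higher than the other three, so I tested it first. Pressed near its edge, it gave about 2 mm at roughly 3 N. The force then rose to 9.7 N, above the 2 to 6 N you gave. In the depth image the lid was clearly tilted, about 0.07 rad. I did not press the other three lids; their depth heights matched a seated lid.
- **Seating it:** pressed in the middle, it slid down and stopped rigid at a fingertip height of 59.3 mm. The force peaked briefly at about 22.5 N, slightly over the 12 to 20 N range, and I then eased it to a steady 16 N or so.
- **Last checks:** the visible part of the lid read about 58 mm and level, the same as the other lids from that camera. In the later pictures, nothing else on the desk looked moved. I did not re-measure the canisters' or the other objects' positions.
- **Disagreement:** the first lid centres from the top and scene cameras differed by up to about 8 mm in x. The wrist camera settled this lid's centre between them.

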